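# Lock a quarter-turn T-pin in a welding fixture

### The arm

A 6-joint arm with a two-finger parallel gripper is mounted at the origin on the work surface. World frame = base frame: x ahead of the robot, y to its left, z up, the work surface at z = 0. Lengths are in m, angles in rad, forces in N, time in s.
With the tool pointing down it reaches from about 0.325 to 0.775 m from the base axis. Payload 9.3 kg.
Tool frame: the origin (TCP) lies midway between the tips of the shut fingers; the grasp point (between the pads) lies 19 mm behind it (arm.hold_point_z is the distance from the TCP to the grasp point, in m); z points along the fingers, x is the direction in which the jaws open and shut, and the axes are right-handed (so a half turn about z gives the same grasp; the last joint's range is limited). The gripper opens to 85 mm and grips with 20 to 120 N. Pads are 22 mm wide; open, the fingers measure 114 mm over their backs; the gripper's body (76 mm by 85 mm) begins 54 mm behind the grasp point. The pads swing forward as they close: fully open they stand 13 mm farther back than shut.
Start: joints at [-1.307, 0.259, 0.021, 1.334, 0, 1.418], TCP at [0.223, -0.503, 0.231] pointing down, gripper open.
Joint ranges: [-3.04, 3.04], [-0.91, 1.82], [-1.04, 1.36], [-1.92, 1.95], [-1.52, 1.45], [-3.14, 3.14]. Speed limits (rad/s): [2.22, 2.22, 2.79, 3.14, 3.14, 3.14].

### API

Orientations are given as a unit quaternion [w, x, y, z].
In Python, from station import arm gives the robot as it stands.
- The arm moves only by the tool move_arm, never from a script. Its argument "steps" is one flat list of numbers, 7 for each row, row after row: the turn, a rotation vector about the tool's x, y, z in degrees, then the shift along the tool's x, y, z in mm, then the opening, from 0 (shut) to 1 (fully open). A call has 1 to 12 rows; each row is the pose to reach, as a shift and turn from the pose measured when the call began, along the tool's axes at that moment; what a row does not reach only later rows make up. A row lasts 1/12 s, in which the tool goes at most 41.7 mm and 7.16 degrees, less where a joint would pass 70% of its speed; a pose out of reach is approached as far as the arm can. A call with a gripper value outside its range is refused whole. The fingers move at their own pace and stop on an object; the grip force is fixed at half the most. Time passes only in rows, so rows that repeat a pose let the fingers close. It gives the time, the measured TCP pose, the force and the opening at its end, in the units of the state.
- arm.get_obs(): the state, without advancing time (a new reading comes with each control period).
- arm.snapshot(name): name is "scene" or "side" or "wrist"; returns (picture, depth): 400x640x3 uint8, blue, green, red; 400x640 float32, m along the optical axis (not along the pixel's ray), 0 where there is no reading.
- arm.camera_params(name): a dict with "intrinsics" (3x3 intrinsics, pixels), "R" (3x3) and "t" (3): a world point X has camera coordinates R X + t. Camera axes: x right, y down, z forward; pixel columns grow to the right and rows downward; lengths in m; the calibration is good to about 2 mm. The wrist camera is an equidistant fisheye: a pixel r from the principal point sees the ray r / f radians off the axis. A picture is of the moment at which its call begins: read the wrist's pose just before it. camera_params takes no time and is no camera call; for the wrist camera it gives the pose at the moment of the call.
- arm.hand_in(): hands the job in, once; it reports no verdict.
Trained networks look in the newest picture that a camera, given by its name, has taken for a name from the list of things; names that differ only in an ending like _2 or _b are one class to them, and where a whole thing is asked for, a point or a joint stands for the part that bears it (a point fixed in the world has none). Each returns a list of dicts, best first, with "p" (0 to 1); they miss things now and then, are a little off and sometimes report something else, mostly with a low value. They report only what shows in the picture. A call takes as long as a camera call. They do not tell look-alikes from the thing itself.
- arm.outline_of(name, camera): "region" (400x640 bool, what is visible of it) and "location" ([column, row] in pixels, amid what is visible of it).
- arm.mark_of(name, camera): "location" ([column, row] in pixels: a listed point, or the origin of a listed thing).
The state is a dict: "time_s": time; "joint_pos": joint angles; "dq": joint speeds; "effort": joint torques, N m; "position": TCP position; "orientation": TCP orientation; "force": force on the tool from outside, world axes, zero at the start; "moment": the same for the moment, N m; "grip_width": finger opening in m.
Only numpy, scipy, OpenCV 4.12 (cv2) and the standard library are available. Lean on these libraries where they do the work, as an engineer would, in place of code of your own. Each camera call takes 0.05 s, during which the arm holds its last target. There are 200 camera calls.

### The job

Take the steel T-pin out of its pipe stand and pass its T-shaped foot through the slot in the fixture block. Press it down gently against the spring inside, far enough to turn it a quarter turn, then let it rise so that it locks crosswise under the slot, and leave it standing there upright; never force it, and leave the other things on the bench alone.

Things in the scene. Friction and masses are not known exactly. Their poses are not given: they have to be found in the camera images.
- fixture: Fixed steel block on the bench, 110 (x) x 90 (y) x 75 mm high, plus 12 mm wide, 8 mm high foot flanges at both x ends. Origin: centre of its underside, z up. One straight slot in its flat top, centred, along the block's x. Push the pin with well under 40 N.
- fixture_slot (a point): Centre of the slot's mouth, on the block's top 75 mm above the bench; x along the slot, y across, z up. Slot 34 mm long, 12.5 mm wide, 1 mm chamfers; the same slot goes on below, slightly wider, through a hidden locking plate.
- fixture_lock (a point): Point on the slot's axis 26 mm below the top, fixed to the block. The hidden locking plate's underside lies somewhere 17 to 35 mm below the top, differing from unit to unit; it can only be felt. Across that underside, at right angles to the slot, runs a groove 15 mm wide and 4 mm deep that the T-foot rises into when turned a quarter, either way round.
- fixture_spring (a point): Point on the slot's axis 55 mm below the top, fixed to the block. A sprung plunger, 12 mm diameter, stands in the slot's middle, at rest 2 mm above the locking plate's underside. It yields at 3 N plus 1 N per mm and stops hard after 13 mm (16 N). The T-foot can turn once it is pushed down 10 mm (13 N), so press to a felt 14 to 15 N. Locked, it holds the pin up with about 9 N.
- pin: Loose steel T-pin, 0.11 to 0.22 kg, 98 mm high, upright. Origin: centre of the underside of its T-foot; x along the T-foot, z up. From below: T-foot 30 (x) x 9 (y) x 8 mm high; shank 9 mm diameter to 58 mm; round collar 42 mm diameter, 58 to 62 mm; neck 12 mm diameter to 74 mm; grip wing 44 (x) x 12 (y) mm from 74 to 98 mm.
- pin_foot (a point): Centre of the underside of the pin's T-foot; x along the T-foot, z up.
- stand_rim (a point): Centre of the upper rim of the fixed pipe stand: an upright pipe of 42 mm outer and 34 mm inner diameter on an 80 x 80 x 6 mm foot plate, rim 68 mm above the bench. The pin hangs in it by its collar at the start.
- pin_grip (a point): Centre of the pin's grip wing, 86 mm above the T-foot's underside and 28 mm above the underside of the collar; x along the wing and the T-foot. Grasp here, fingers closing on the 12 mm thickness along y.
- wrench: Bystander: steel wrench lying on the bench. Origin under its middle.
- tin: Bystander: steel tin, 68 mm diameter, 100 mm high, upright. Origin at the centre of its underside.
- angle: Bystander: piece of steel angle 50 x 120 mm, 50 mm high, 5 mm thick, on the bench. Origin at the centre of its underside.
There are look-alikes about, which are no part of the job. What is shaped like the pin but purple or yellow is not meant. What is shaped like the fixture but turquoise is not meant.

How it is judged:
On the way:
1. the T-foot has passed into the slot, lengthwise, at least 8 mm below the block's top (z of pin_foot in the frame of fixture_slot below -0.008 m and horizontal distance between pin_foot and fixture_slot below 0.006 m and angle between the x axis of pin and the x axis of fixture, either way round below 0.35 rad), for 0.05 s.
At the end, for the whole second after the job is handed in: The pin stands upright (0.1 rad), released and at rest, T-foot 19.5 to 42 mm below the block's top, within 6 mm of the slot's centre and crosswise to it within 0.25 rad, risen into the groove: 3 to 20.5 N of contact force between pin and block (more means it has not risen) (angle between the x axis of pin and the y axis of fixture, either way round below 0.25 rad and z of pin_foot in the frame of fixture_slot between -0.042 and -0.0195 m and horizontal distance between pin_foot and fixture_slot below 0.006 m and angle between pin's own z axis and vertical below 0.1 rad and contact force between pin and fixture between 3 and 20.5 N and linear speed of pin below 0.02 m/s); the robot touches nothing.
It fails at once if the pin was forced: more than 40 N between pin and fixture block (contact force between pin and fixture above 40 N).
It fails at once if a bystander was moved more than 30 mm (distance of any of wrench, tin, angle from where it was at the start of the episode above 0.03 m).
It also fails if it takes over 72 s, if anything falls off the work surface, if the arm or the gripper's body presses on something with over 40 N, if the wrist force passes 120 N, or if a joint passes its speed limit or range.

## Working session

There is one attempt and no reset: what is moved stays moved. The work goes in short steps, Python scripts to look and compute and a tool call to move; the robot and the scene stay as the last step left them, time stands still between calls to the robot, and variables do not carry over. Pictures are saved under pics/ and viewed, about 8 in all and at most 12, crops included, and the job is handed in when it is done.

Besides the shell and the picture viewer there is one more tool, called after ">>>" as name(argument=value, ...) on one line, values as JSON. move_arm: Moves the arm, as the interface text tells. Its arguments: {"type":"object","properties":{"steps":{"type":"array","items":{"type":"number"}}},"required":["steps"]}

```bash
mkdir -p pics; ls; cat > h.py <<'E'
import numpy as np, cv2
from station import arm
from scipy.spatial.transform import Rotation as Rn
def ray(cam,px):
    c=arm.camera_params(cam);K=np.array(c["intrinsics"]);R=np.array(c["R"]);t=np.array(c["t"])
    x=(px[0]-K[0,2])/K[0,0];y=(px[1]-K[1,2])/K[1,1]
    if cam=="wrist":
        r=np.hypot(x,y);d=np.array([np.sin(r)*x/max(r,1e-9),np.sin(r)*y/max(r,1e-9),np.cos(r)])
    else: d=np.array([x,y,1.])
    return -R.T@t, R.T@d
def at_z(cam,px,z):
    o,d=ray(cam,px);return o+d*(z-o[2])/d[2]
def cloud(cam,depth,mask):
    v,u=np.nonzero(mask&(depth>0));c=arm.camera_params(cam);K=np.array(c["intrinsics"]);R=np.array(c["R"]);t=np.array(c["t"])
    z=depth[v,u];x=(u-K[0,2])/K[0,0];y=(v-K[1,2])/K[1,1]
    if cam=="wrist":
        r=np.hypot(x,y)+1e-9;s=np.tan(r)/r;x=x*s;y=y*s
    P=np.stack([x*z,y*z,z],1);return (P-t)@R, np.stack([u,v],1)
def tool():
    o=arm.get_obs();q=o["orientation"];return np.array(o["position"]),Rn.from_quat([q[1],q[2],q[3],q[0]]),o
E
python3 - <<'E'
from h import *
for c in ["scene","side"]:
    im,d=arm.snapshot(c); cv2.imwrite(f"pics/{c}0.png",im); np.save(f"{c}0.npy",d)
    for n in ["fixture_slot","pin_grip","stand_rim","pin_foot"]:
        for m in arm.mark_of(n,c)[:4]:
            print(c,n,round(m["p"],2),np.round(m["location"]),np.round(at_z(c,m["location"],{"fixture_slot":.075,"pin_grip":.096,"stand_rim":.068,"pin_foot":.01}[n]),3))
    for n in ["fixture","pin","wrench","tin","angle"]:
        for m in arm.outline_of(n,c)[:4]:
            P,_=cloud(c,d,m["region"])
            print(c,n,round(m["p"],2),np.round(m["location"]),len(P),np.round(np.median(P,0),3) if len(P) else "", [np.round(im[m["region"]].mean(0))])
E
```

```text
pics
scene fixture_slot 0.59 [328. 191.] [0.58  0.02  0.075]
scene fixture_slot 0.58 [261. 205.] [ 0.579 -0.159  0.075]
scene pin_grip 0.61 [362. 144.] [0.455 0.157 0.096]
scene pin_grip 0.53 [423. 158.] [0.554 0.301 0.096]
scene pin_grip 0.47 [390. 163.] [0.546 0.207 0.096]
scene stand_rim 0.91 [388. 168.] [0.537 0.207 0.068]
scene pin_foot 0.75 [362. 164.] [0.45  0.163 0.01 ]
scene pin_foot 0.6 [417. 179.] [0.553 0.297 0.01 ]
scene fixture 0.64 [265. 212.] 1879 [ 0.604 -0.154  0.073] [array([174., 176., 180.])]
scene fixture 0.61 [334. 198.] 1970 [0.601 0.027 0.072] [array([181., 189.,  11.])]
scene pin 0.88 [421. 163.] 295 [0.541 0.302 0.064] [array([156.,  63., 133.])]
scene pin 0.62 [383. 166.] 212 [0.543 0.199 0.084] [array([186., 190., 199.])]
scene pin 0.52 [364. 148.] 209 [0.444 0.167 0.062] [array([  9., 214., 233.])]
scene wrench 0.86 [168. 247.] 495 [ 0.594 -0.408  0.007] [array([219., 222., 229.])]
scene wrench 0.59 [464. 166.] 873 [0.589 0.412 0.075] [array([167., 170., 176.])]
scene tin 0.94 [462. 169.] 878 [0.588 0.41  0.075] [array([167., 170., 176.])]
scene angle 0.
[... 592 characters left out ...]
 [334. 225.] 1371 [0.561 0.052 0.073] [array([181., 193.,   1.])]
side pin 0.61 [289. 287.] 233 [0.531 0.308 0.076] [array([180.,  57., 153.])]
side pin 0.56 [346. 276.] 242 [0.437 0.175 0.065] [array([  1., 197., 222.])]
side pin 0.53 [307. 260.] 184 [0.534 0.21  0.09 ] [array([172., 179., 187.])]
side wrench 0.57 [389. 156.] 196 [ 0.596 -0.404  0.006] [array([199., 207., 215.])]
side tin 0.7 [254. 316.] 892 [0.554 0.433 0.094] [array([188., 193., 199.])]
side tin 0.57 [315. 277.] 540 [0.521 0.221 0.007] [array([116., 121., 125.])]
side tin 0.26 [366. 193.] 1253 [ 0.557 -0.129  0.07 ] [array([145., 150., 154.])]
side angle 0.67 [293. 192.] 606 [ 0.771 -0.016  0.007] [array([92., 95., 96.])]
```

```bash
python3 - <<'E'
from h import *
a=cv2.imread("pics/scene0.png")[120:300,130:510]; cv2.imwrite("pics/v1.png",cv2.resize(a,None,fx=2.1,fy=2.1,interpolation=cv2.INTER_CUBIC))
p,r,o=tool(); print(p,r.as_matrix().round(3),o["grip_width"],arm.hold_point_z,o["force"])
for tgt in ([.575,-.155,.27],[.54,.207,.27]): print(r.inv().apply(np.array(tgt)-p)*1000)
print(arm.camera_params("wrist"))
E
```

```text
[ 0.22266481 -0.50290556  0.23128939] [[ 0.405 -0.914  0.   ]
 [-0.914 -0.405 -0.   ]
 [ 0.     0.    -1.   ]] 0.08525410766580188 0.0187 [-0.11564329 -0.86624723  0.64164033]
[-175.46673561 -463.02209963  -38.71475684]
[-520.64101405 -577.58089444  -38.72052845]
{'intrinsics': array([[309.70691629,   0.        , 320.83993929],
       [  0.        , 309.70691629, 200.61885555],
       [  0.        ,   0.        ,   1.        ]]), 'R': array([[ 4.04249961e-01, -9.14648550e-01,  9.99524023e-06],
       [-8.67042483e-01, -3.83205885e-01,  3.18418879e-01],
       [-2.91237536e-01, -1.28729486e-01, -9.47950113e-01]]), 't': array([-0.54979878, -0.04073818,  0.38016965])}
```

View pics/v1.png

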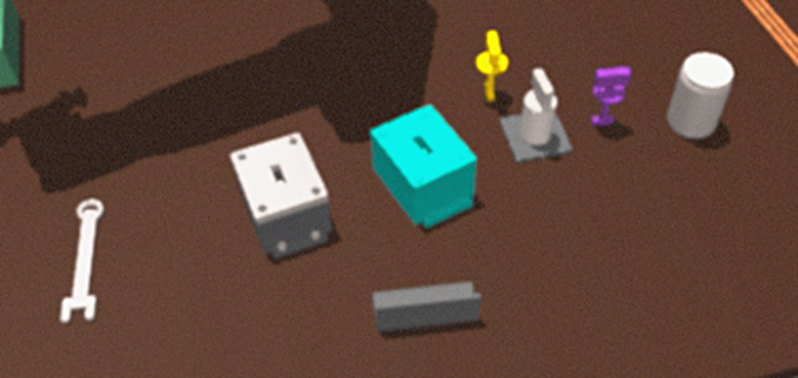

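>>> move_arm(steps=[0, 0, 0, -15, -39, -3, 1, 0, 0, 0, -30, -78, -6, 1, 0, 0, 0, -45, -117, -10, 1, 0, 0, 0, -60, -156, -14, 1, 0, 0, 0, -75, -195, -18, 1, 0, 0, 0, -90, -234, -22, 1, 0, 0, 0, -105, -273, -26, 1, 0, 0, 0, -120, -312, -30, 1, 0, 0, 0, -135, -351, -34, 1, 0, 0, 0, -150, -390, -39, 1, 0, 0, 0, -165, -430, -39, 1, 0, 0, 0, -175, -463, -39, 1])

```text
time_s: 2.0
position: [0.5765, -0.1532, 0.2709]
orientation: [-0.0, 0.838, -0.545, 0.0]
force: [-0.1, -0.6, 0.2]
grip_width: 0.0855
```

```bash
cat > look.py <<'E'
import sys
from h import *
name=sys.argv[1]; zs={"fixture_slot":.075,"pin_grip":.096,"stand_rim":.068,"fixture_lock":.049,"pin_foot":.01}
p,r,o=tool(); im,d=arm.snapshot("wrist"); cv2.imwrite(f"pics/{name}.png",im); np.save(f"{name}.npy",d)
print("t",o["time_s"],"tcp",p.round(4),"yaw_x",np.degrees(np.arctan2(*r.as_matrix()[[1,0],0])).round(2),"F",np.round(o["force"],2))
for n in sys.argv[2:]:
    if n in zs:
        for m in arm.mark_of(n,"wrist")[:3]: print(n,round(m["p"],2),np.round(m["location"],1),at_z("wrist",m["location"],zs[n]).round(4))
    else:
        for m in arm.outline_of(n,"wrist")[:3]:
            P,_=cloud("wrist",d,m["region"]); print(n,round(m["p"],2),np.round(m["location"],1),np.percentile(P,[2,50,98],axis=0).round(4).tolist(),im[m["region"]].mean(0).round())
E
python3 look.py w1 fixture_slot fixture
```

```text
t 2.0 tcp [ 0.5765 -0.1532  0.2709] yaw_x -66.08 F [-0.14 -0.55  0.21]
fixture_slot 0.94 [321.1 177.1] [ 0.5754 -0.1528  0.075 ]
fixture_slot 0.72 [172.6 117.4] [0.5725 0.0348 0.075 ]
fixture 0.78 [189.4 115.7] [[0.5193, -0.0232, -0.0008], [0.5782, 0.0191, 0.0729], [0.6353, 0.0797, 0.0749]] [126. 133.  51.]
fixture 0.76 [321.  171.8] [[0.5176, -0.1981, 0.0048], [0.5794, -0.1522, 0.073], [0.6336, -0.1083, 0.0748]] [232. 233. 236.]
```

View pics/w1.png

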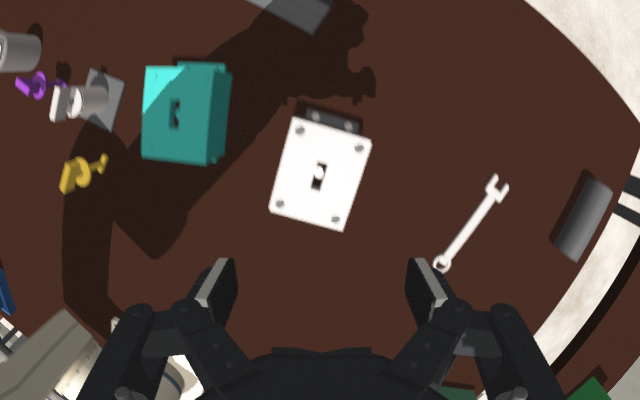

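```bash
python3 - <<'E'
from h import *
im=cv2.imread("pics/w1.png");g=cv2.cvtColor(im,6).copy()
m=np.zeros_like(g);m[100:240,255:385]=(g[100:240,255:385]>150)
n,l,s,c=cv2.connectedComponentsWithStats(m);k=1+s[1:,4].argmax();m=(l==k).astype(np.uint8)
cn=max(cv2.findContours(m,0,1)[0],key=cv2.contourArea)[:,0]
W=np.array([at_z("wrist",q,.075)[:2] for q in cn])*1000
print(cv2.minAreaRect(W.astype(np.float32)))
f=np.zeros_like(m);cv2.fillPoly(f,[cn],1)
hole=np.zeros_like(m);hole[155:198,300:340]=((g<170)&(f>0))[155:198,300:340]
cs=[q for q in cv2.findContours(hole,0,1)[0]];cs=max(cs,key=cv2.contourArea)[:,0]
H=np.array([at_z("wrist",q,.075)[:2] for q in cs])*1000;print(len(cs),cv2.minAreaRect(H.astype(np.float32)))
p,r,o=tool();print((r.inv().apply(np.array([.50,.207,.27])-p)*1000).round())
E
```

```text
((573.1937866210938, -151.43972778320312), (114.1314697265625, 92.5018081665039), 7.507930278778076)
37 ((565.1323852539062, -152.58030700683594), (14.319135665893555, 11.044231414794922), 8.216198921203613)
[-360.  -77.   -0.]
```

>>> move_arm(steps=[0, 0, 0, -36, -12, 0, 1, 0, 0, 0, -72, -24, 0, 1, 0, 0, 0, -108, -36, 0, 1, 0, 0, 0, -144, -47, 0, 1, 0, 0, 0, -180, -59, 0, 1, 0, 0, 0, -216, -71, 0, 1, 0, 0, 0, -252, -82, 0, 1, 0, 0, 0, -288, -94, 0, 1, 0, 0, 0, -322, -105, 0, 1, 0, 0, 0, -344, -112, 0, 1, 0, 0, 0, -344, -112, 0, 1])

```text
time_s: 3.07
position: [0.5373, 0.2091, 0.2698]
orientation: [-0.0, 0.84, -0.543, -0.001]
force: [-0.1, 0.5, -0.1]
grip_width: 0.0857
```

```bash
python3 look.py w2 pin_grip stand_rim pin; python3 -c "
import cv2;a=cv2.imread('pics/w2.png')[80:280,200:440];cv2.imwrite('pics/v3.png',cv2.resize(a,None,fx=3,fy=3,interpolation=2))"
```

```text
t 3.0667 tcp [0.5373 0.2091 0.2698] yaw_x -65.73 F [-0.08  0.53 -0.06]
pin_grip 0.95 [318.1 262.1] [0.4454 0.1684 0.096 ]
pin_grip 0.83 [323.9 182. ] [0.5362 0.202  0.096 ]
pin_grip 0.68 [239.7 141.4] [0.5408 0.3006 0.096 ]
stand_rim 0.83 [324.4 174.5] [0.5379 0.2011 0.068 ]
stand_rim 0.29 [588.4 273.2] [ 0.5793 -0.3132  0.068 ]
pin 0.85 [324.1 178.1] [[0.5182, 0.1824, 0.0697], [0.5395, 0.2036, 0.088], [0.5597, 0.2188, 0.1086]] [139. 143. 149.]
pin 0.85 [315.1 253. ] [[0.3885, 0.1474, -0.0004], [0.4441, 0.1702, 0.0675], [0.4618, 0.1855, 0.0986]] [ 68. 166. 195.]
pin 0.69 [243.7 139.3] [[0.5205, 0.2796, 0.0069], [0.5427, 0.2997, 0.0834], [0.5565, 0.3208, 0.0985]] [142.  65. 122.]
```

View pics/v3.png

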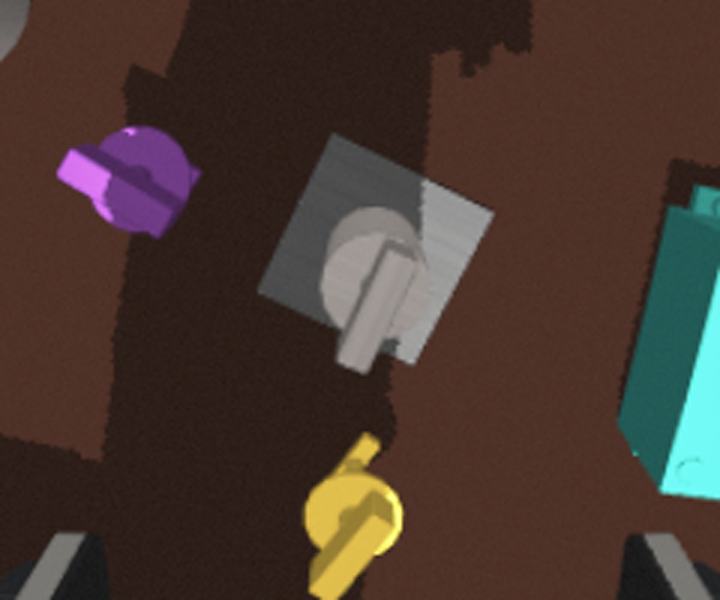

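```bash
python3 - <<'E'
from h import *
im=cv2.imread("pics/w2.png");d=np.load("w2.npy")
m=np.zeros(d.shape,bool);m[140:215,290:360]=1
P,uv=cloud("wrist",d,m);k=P[:,2]>.1;P=P[k]
print(k.sum(),np.median(P,0),P.mean(0),[x for x in cv2.minAreaRect((P[:,:2]*1000).astype(np.float32))])
u,s,v=np.linalg.svd(P[:,:2]-P[:,:2].mean(0));print(np.degrees(np.arctan2(v[0,1],v[0,0])))
E
```

```text
520 [0.539266   0.20112396 0.10729149] [0.53896209 0.20103067 0.10704057] [(538.1490478515625, 200.76959228515625), (13.617426872253418, 44.47296905517578), 89.04474639892578]
179.9353598262487
```

>>> move_arm(steps=[0, 0, 6, 8, 3, 25, 1, 0, 0, 12, 8, 3, 50, 1, 0, 0, 18, 8, 3, 75, 1, 0, 0, 24, 8, 3, 100, 1, 0, 0, 24, 8, 3, 120, 1, 0, 0, 24, 8, 3, 140, 1, 0, 0, 24, 8, 3, 160, 1, 0, 0, 24, 8, 3, 175, 1, 0, 0, 24, 8, 3, 185, 1, 0, 0, 24, 8, 3, 191, 1, 0, 0, 24, 8, 3, 191, 1])

```text
time_s: 4.18
position: [0.5427, 0.1262, 0.0803]
orientation: [-0.01, 0.729, -0.685, -0.013]
force: [-0.3, 0.2, 0.3]
grip_width: 0.0853
```

```bash
python3 look.py w3 pin_grip
```

```text
t 4.1833 tcp [0.5427 0.1262 0.0803] yaw_x -86.44 F [-0.25  0.17  0.34]
pin_grip 0.85 [172.1 273.3] [0.5354 0.2061 0.096 ]
pin_grip 0.85 [ 62.  241.5] [0.5427 0.2927 0.096 ]
pin_grip 0.17 [612.9 207.4] [ 0.591  -0.0492  0.096 ]
```

View pics/w3.png

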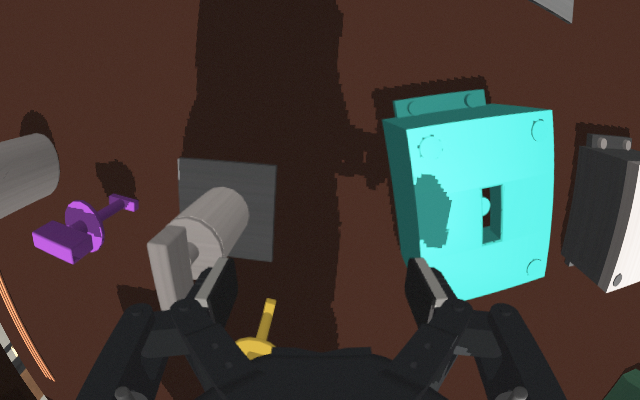

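>>> move_arm(steps=[0, 0, 0, 0, 0, -35, 1, 0, 0, -6, 0, 0, -65, 1, 0, 0, -13, 0, 0, -90, 1, 0, 0, -20, 0, 0, -110, 1, 0, 0, -27, 0, 0, -120, 1, 0, 0, -34, 0, 0, -120, 1, 0, 0, -41, 0, 0, -120, 1, 0, 0, -48, 0, 0, -120, 1, 0, 0, -55, 0, 0, -120, 1, 0, 0, -62, 0, 0, -120, 1, 0, 0, -69, 0, 0, -120, 1, 0, 0, -76, 0, 0, -120, 1])

```text
time_s: 5.28
position: [0.5438, 0.123, 0.2021]
orientation: [-0.016, 0.996, -0.087, -0.003]
force: [0.5, -0.8, -0.4]
grip_width: 0.0861
```

>>> move_arm(steps=[0, 0, -7, 0, 0, 0, 1, 0, 0, -14, 0, 0, 0, 1, 0, 0, -21, 0, 0, 0, 1, 0, 0, -28, 0, 0, 0, 1, 0, 0, -35, 0, 0, 0, 1, 0, 0, -42, 0, 0, 0, 1, 0, 0, -49, 0, 0, 0, 1, 0, 0, -56, 0, 0, 0, 1, 0, 0, -63, 0, 0, 0, 1, 0, 0, -70, 0, 0, 0, 1, 0, 0, -77, 0, 0, 0, 1, 0, 0, -84, 0, 0, 0, 1])

```text
time_s: 6.28
position: [0.544, 0.1229, 0.2033]
orientation: [-0.013, 0.797, 0.604, 0.009]
force: [0.2, -0.2, 0.4]
grip_width: 0.0853
```

```bash
cat > goal.py <<'E'
import sys
from h import *
x,y,z,yaw=map(float,sys.argv[1:5])
p,r,o=tool()
T=Rn.from_matrix(np.array([[np.cos(a:=np.radians(yaw)),np.sin(a),0],[np.sin(a),-np.cos(a),0],[0,0,-1]]))
print("tcp",p.round(4),"q",np.round(o["joint_pos"],2),"turn",(r.inv()*T).as_rotvec(degrees=True).round(2),"shift",(r.inv().apply(np.array([x,y,z])-p)*1000).round(1),"F",np.round(o["force"],2),"M",np.round(o["moment"],2),"w",round(o["grip_width"],4),"t",round(o["time_s"],2))
E
python3 goal.py .538 .201 .079 90
```

```text
tcp [0.544  0.1229 0.2033] q [ 0.05  0.28 -0.02  1.27  0.03  0.33] turn [ -0.32  -1.8  -15.68] shift [ 69.8 -25.7 126.7] F [ 0.21 -0.17  0.45] M [-0.05  0.01 -0.03] w 0.0853 t 6.28
```

>>> move_arm(steps=[-0.1, -0.6, -5, 25, -9, 0, 1, -0.2, -1.2, -10, 50, -18, 0, 1, -0.3, -1.8, -15.7, 70, -26, 10, 1, -0.3, -1.8, -15.7, 70, -26, 30, 1, -0.3, -1.8, -15.7, 70, -26, 50, 1, -0.3, -1.8, -15.7, 70, -26, 50, 1])

```text
time_s: 6.78
position: [0.5364, 0.1991, 0.1532]
orientation: [-0.001, 0.707, 0.708, -0.002]
force: [0.3, -1.1, -0.8]
grip_width: 0.0853
```

```bash
python3 goal.py .538 .201 .079 90; python3 look.py w4 pin_grip; python3 - <<'E'
from h import *
d=np.load("w4.npy");m=np.ones(d.shape,bool)
P,uv=cloud("wrist",d,m);k=(P[:,2]>.1)&(P[:,2]<.115)&(np.hypot(P[:,0]-.538,P[:,1]-.201)<.03);P=P[k]
print(k.sum(),P.mean(0),cv2.minAreaRect((P[:,:2]*1000).astype(np.float32)))
E
```

```text
tcp [0.5364 0.1991 0.1532] q [ 0.21  0.33 -0.08  1.17  0.    0.21] turn [-0.24  0.04  0.08] shift [ 1.9  1.9 74.2] F [ 0.3  -1.13 -0.81] M [0.02 0.05 0.02] w 0.0853 t 6.78
t 6.7833 tcp [0.5364 0.1991 0.1532] yaw_x 90.08 F [ 0.3  -1.13 -0.81]
pin_grip 0.81 [328.7 218.8] [0.5375 0.2045 0.096 ]
pin_grip 0.72 [277.5  78.3] [0.4412 0.1711 0.096 ]
pin_grip 0.63 [459.7 214.1] [0.5348 0.3033 0.096 ]
1166 [0.53584752 0.20409631 0.11007006] ((537.8919677734375, 204.48773193359375), (12.371624946594238, 44.18730163574219), 89.76681518554688)
```

View pics/w4.png

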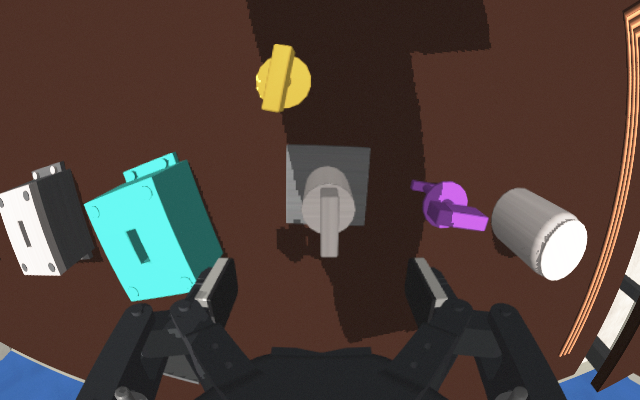

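>>> move_arm(steps=[-0.2, 0, 0, 4, 2, 20, 1, -0.2, 0, 0, 4, 2, 40, 1, -0.2, 0, 0, 4, 2, 58, 1, -0.2, 0, 0, 4, 2, 68, 1, -0.2, 0, 0, 4, 2, 74, 1, -0.2, 0, 0, 4, 2, 74, 1, -0.2, 0, 0, 4, 2, 74, 0.5, -0.2, 0, 0, 4, 2, 74, 0.2, -0.2, 0, 0, 4, 2, 74, 0, -0.2, 0, 0, 4, 2, 74, 0, -0.2, 0, 0, 4, 2, 74, 0, -0.2, 0, 0, 4, 2, 74, 0])

```text
time_s: 7.88
position: [0.5399, 0.2029, 0.0827]
orientation: [0.001, 0.707, 0.707, 0.001]
force: [0.2, 1.3, -0.7]
grip_width: 0.0123
```

>>> move_arm(steps=[0, 0, 0, 0, 0, 0, 0, 0, 0, 0, 0, 0, 0, 0, 0, 0, 0, 0, 0, 0, 0, 0, 0, 0, 0, 0, 0, 0])

```text
time_s: 8.22
position: [0.5399, 0.2029, 0.0829]
orientation: [0.001, 0.707, 0.707, 0.001]
force: [-0.3, -0.5, 1.7]
grip_width: 0.0109
```

```bash
python3 goal.py .538 .203 .079 90
```

```text
tcp [0.5399 0.2029 0.0829] q [ 0.21  0.38 -0.19  1.   -0.    0.21] turn [ 0.2  -0.02  0.02] shift [ 0.1 -1.9  3.9] F [-0.34 -0.54  1.7 ] M [-0.    0.12  0.01] w 0.0109 t 8.22
```

>>> move_arm(steps=[0, 0, 0, 0, 0, -8, 0, 0, 0, 0, 0, 0, -22, 0, 0, 0, 0, 0, 0, -40, 0, 0, 0, 0, 0, 0, -60, 0, 0, 0, 0, 0, 0, -80, 0, 0, 0, 0, 0, 0, -100, 0, 0, 0, 0, 0, 0, -110, 0, 0, 0, 0, 0, 0, -110, 0])

```text
time_s: 8.88
position: [0.5404, 0.2031, 0.1952]
orientation: [0.002, 0.707, 0.707, 0.003]
force: [0.2, 0.1, -2.7]
grip_width: 0.0112
```

```bash
python3 goal.py .574 -.152 .193 97.5; python3 - <<'E'
from h import *
for c in ["scene","side"]:
    im,d=arm.snapshot(c)
    for m in arm.mark_of("pin_foot",c)[:3]: print(c,round(m["p"],2),np.round(m["location"]),at_z(c,m["location"],.12).round(4))
E
```

```text
tcp [0.5404 0.2031 0.1952] q [ 0.21  0.31  0.01  1.26 -0.    0.21] turn [ 0.41 -0.04 -7.48] shift [-355.1   33.5    2. ] F [ 0.23  0.06 -2.72] M [-0.05 -0.02  0.01] w 0.0112 t 8.88
scene 0.75 [415. 177.] [0.633  0.2374 0.12  ]
scene 0.7 [388. 151.] [0.5231 0.2067 0.12  ]
scene 0.54 [366. 162.] [0.5494 0.1333 0.12  ]
side 0.75 [289. 295.] [0.5021 0.3416 0.12  ]
side 0.69 [312. 248.] [0.5396 0.1902 0.12  ]
side 0.59 [342. 284.] [0.4062 0.2373 0.12  ]
```

>>> move_arm(steps=[0, 0, 0, -20, 2, 0, 0, 0, 0, 0, -55, 5, 0, 0, 0, 0, 0, -93, 9, 0, 0, 0, 0, -1, -131, 12, 0, 0, 0, 0, -2, -169, 16, 0, 0, 0, 0, -3, -207, 20, 0, 0, 0, 0, -4, -245, 23, 0, 0, 0, 0, -5, -283, 27, 0, 0, 0, 0, -6, -316, 30, 0, 0, 0.2, 0, -7.5, -343, 33, 0, 0, 0.4, 0, -7.5, -355, 34, 0, 0, 0.4, 0, -7.5, -355, 34, 0, 0])

```text
time_s: 10.08
position: [0.5728, -0.1548, 0.1898]
orientation: [-0.003, 0.661, 0.751, -0.003]
force: [-0.6, 0.0, -2.2]
grip_width: 0.0109
```

```bash
python3 goal.py .574 -.152 .193 97.5;  python3 look.py w5 fixture_slot pin_foot pin_grip pin
```

```text
tcp [ 0.5728 -0.1548  0.1898] q [-0.4   0.35  0.05  1.28 -0.   -0.53] turn [-0.45 -0.05 -0.18] shift [ 2.6  1.5 -3.2] F [-0.58  0.05 -2.18] M [ 0.01 -0.   -0.03] w 0.0109 t 10.08
t 10.0833 tcp [ 0.5728 -0.1548  0.1898] yaw_x 97.32 F [-0.58  0.05 -2.18]
fixture_slot 0.95 [321.6 193.8] [ 0.5701 -0.1513  0.075 ]
fixture_slot 0.66 [498.6 218.6] [0.5723 0.0295 0.075 ]
pin_foot 0.94 [319.7 208.4] [ 0.6068 -0.1478  0.01  ]
pin_foot 0.85 [571.7 117.2] [0.4397 0.1658 0.01  ]
pin_foot 0.7 [603.5 198.5] [0.5372 0.2874 0.01  ]
pin_grip 0.83 [618.9 124.7] [0.4388 0.1655 0.096 ]
pin_grip 0.82 [321.6 270.9] [ 0.6351 -0.1419  0.096 ]
pin_grip 0.28 [319.1 184.2] [ 0.5567 -0.1543  0.096 ]
pin 0.93 [321.5 246.4] [[0.5478, -0.1696, 0.1253], [0.5613, -0.1521, 0.207], [0.5896, -0.1332, 0.2169]] [186. 190. 196.]
pin 0.88 [606.1 122. ] [[0.4182, 0.1546, 0.0036], [0.4387, 0.1694, 0.0741], [0.4591, 0.1827, 0.0993]] [ 54. 135. 161.]
pin 0.63 [630.2 207.5] [[0.5163, 0.2855, 0.0152], [0.5339, 0.3027, 0.0625], [0.5536, 0.3475, 0.0869]] [128.  57. 109.]
```

View pics/w5.png

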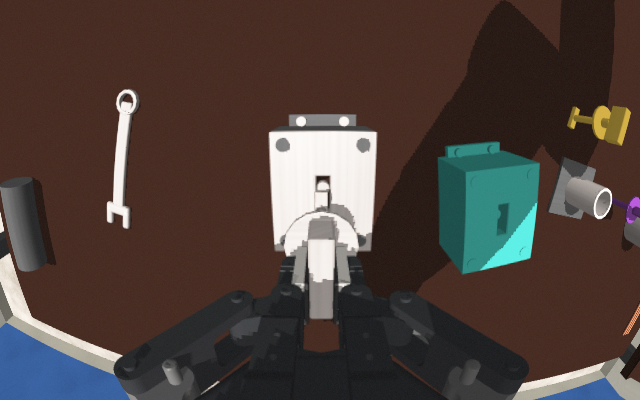

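```bash
python3 - <<'E'
from h import *
im=cv2.imread("pics/w5.png");g=cv2.cvtColor(im,6).astype(float);d=np.load("w5.npy")
cv2.imwrite("pics/v5.png",cv2.resize(im[120:240,260:385],None,fx=4.8,fy=4.8,interpolation=2))
# side edges of top by subpixel gradient per row
for name,c0,c1,sg in (("L",258,285,1),("R",362,385,-1)):
    W=[]
    for v in range(140,235,3):
        gr=np.diff(g[v,c0:c1])*sg;k=gr.argmax()
        if gr[k]<40: continue
        W.append(at_z("wrist",(c0+k+.5,v),.075)[:2])
    W=np.array(W);l=cv2.fitLine((W*1000).astype(np.float32),cv2.DIST_HUBER,0,.01,.01)[:,0]
    n=np.array([-l[1],l[0]])*np.sign(l[0]);print(name,len(W),"yaw",np.degrees(np.arctan(l[1]/l[0])).round(2),"offset vs (.574,-.152)",((l[2:]-[574,-152])@n).round(2))
W=[]
for u in range(285,362,3):
    gr=np.diff(g[120:150,u]);k=gr.argmax();W.append(at_z("wrist",(u,120+k+.5),.075)[:2])
print("far edge",(np.array(W)*1000).round(1)[::6].tolist())
m=np.zeros(d.shape,bool);m[175:300,285:360]=1
P,uv=cloud("wrist",d,m)
for a,b in ((.112,.14),(.16,.2),(.2,.23)):
    k=(P[:,2]>a)&(P[:,2]<b);print(a,k.sum(),P[k].mean(0).round(4) if k.any() else"",np.percentile(P[k],[2,98],axis=0).round(4).tolist() if k.any() else "")
print(g[180:200:4,308:336].astype(int))
E
```

```text
L 32 yaw 7.68 offset vs (.574,-.152) -42.53
R 32 yaw 7.27 offset vs (.574,-.152) 48.37
far edge [[519.9, -187.9], [518.1, -172.9], [516.2, -158.1], [514.2, -143.2], [512.0, -128.3]]
0.112 246 [ 0.56   -0.1527  0.1259] [[0.5539, -0.157, 0.1205], [0.5669, -0.1482, 0.1307]]
0.16 1918 [ 0.5606 -0.1524  0.1824] [[0.548, -0.1704, 0.1778], [0.5754, -0.1321, 0.1995]]
0.2 3604 [ 0.5617 -0.1519  0.2153] [[0.5479, -0.1668, 0.2012], [0.5775, -0.1354, 0.2286]]
[[244 245 247 248 245 235 230 167  90  30  37  58  93 106 109 108 105  87
   66  55  55 101 187 233 243 246 246 244]
 [243 245 247 248 246 240 231 158  90 139 212 241 242 243 243 242 241 241
  240 212 140 101 192 237 244 246 245 244]
 [242 244 247 247 245 239 232 174 134 190 240 242 240 240 241 239 240 239
  238 236 220 164 188 230 242 245 245 244]
 [242 244 246 247 246 243 201 211 210 201 201 201 200 193 191 193 195 195
  198 149  63  66 120 219 239 245 244 242]
 [242 243 246 247 246 242 201 225 238 243 243 243 243 243 244 245 244 242
  239 180  43  68 120 144 229 244 244 243]]
```

View pics/v5.png

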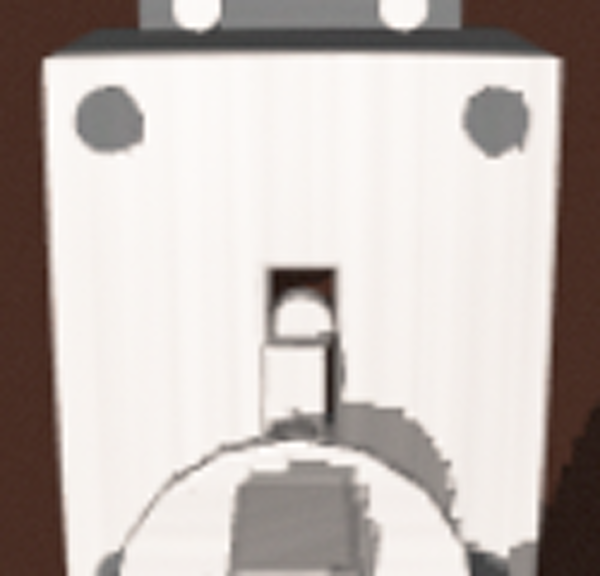

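```bash
python3 - <<'E'
from h import *
c=arm.camera_params("wrist");print("cam",-np.array(c["R"]).T@c["t"])
f=lambda z,u,v,h:at_z("wrist",(260+u/4.8-.4,120+v/4.8-.4),h)*1000
e=np.array([.991,.1305,0]);n=np.array([-.1305,.991,0]);p,r,o=tool();ref=np.array([574,-152,0])
L=lambda q:(round(float((q-ref)@e),2),round(float((q-ref)@n),2))
for h in (.115,.117,.119):
    print(h,"foot L",L(f(0,264,343,h)),"R",L(f(0,328,343,h)))
print("slot end L",L(f(0,267,267,.075)),"R",L(f(0,338,267,.075)),"tcp",L(p*1000))
E
```

```text
cam [ 0.4931381  -0.16136575  0.33389   ]
0.115 foot L (-17.15, -3.17) R (-17.16, 6.65)
0.117 foot L (-17.74, -3.13) R (-17.75, 6.6)
0.119 foot L (-18.33, -3.09) R (-18.33, 6.55)
slot end L (-19.59, -3.38) R (-19.61, 9.32) tcp (-0.92, 1.22)
```

>>> move_arm(steps=[-0.6, 0, -0.2, 1.2, -0.8, 10, 0, -0.6, 0, -0.2, 1.2, -0.8, 20, 0, -0.6, 0, -0.2, 1.2, -0.8, 30, 0, -0.6, 0, -0.2, 1.2, -0.8, 34, 0, -0.6, 0, -0.2, 1.2, -0.8, 34, 0, -0.6, 0, -0.2, 1.2, -0.8, 34, 0])

```text
time_s: 10.83
position: [0.5717, -0.1496, 0.1571]
orientation: [0.001, 0.657, 0.754, 0.002]
force: [0.5, -0.1, -1.7]
grip_width: 0.0109
```

```bash
python3 goal.py .574 -.152 .148 97.5; python3 - <<'E'
from h import *
im,d=arm.snapshot("wrist");cv2.imwrite("pics/w6.png",im);cv2.imwrite("pics/v6.png",cv2.resize(im[100:260,230:410],None,fx=4,fy=4,interpolation=2))
E
```

```text
tcp [ 0.5717 -0.1496  0.1571] q [-0.4   0.36 -0.03  1.18  0.   -0.54] turn [ 0.22 -0.06  0.3 ] shift [-2.7  1.9  9.1] F [ 0.54 -0.14 -1.7 ] M [-0.01 -0.06  0.03] w 0.0109 t 10.83
```

View pics/v6.png

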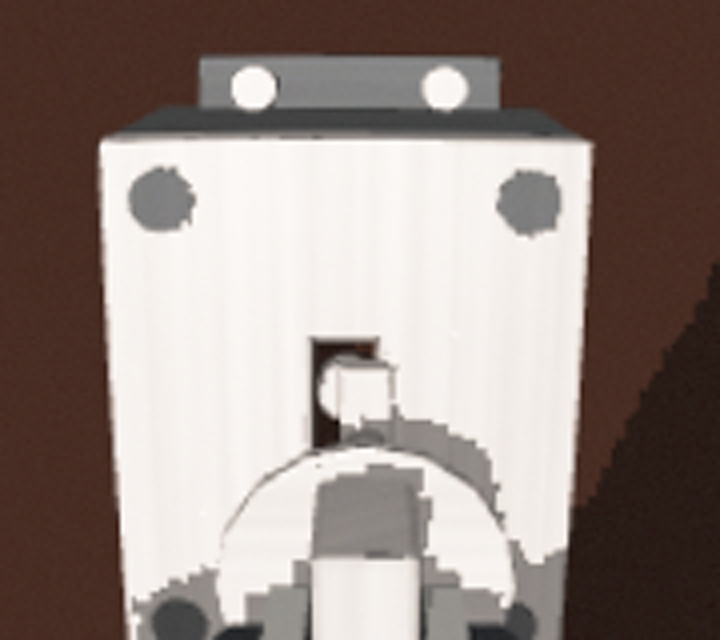

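```bash
cat > rel.py <<'E'
from h import *
import sys
u0,v0,s,z,fl,fr,fv,sl,sr,sv=map(float,sys.argv[1:])
f=lambda u,v,h:at_z("wrist",(u0+u/s-.4,v0+v/s-.4),h)*1000
e=np.array([.991,.1305,0]);n=np.array([-.1305,.991,0]);p,r,o=tool();ref=np.array([574,-152,0])
L=lambda q:np.round([(q-ref)@e,(q-ref)@n],2)
zf=p[2]-.0729
print("tcp",p.round(4),L(p*1000),"foot z",zf.round(4));print("foot",L(f(fl,fv,zf)),L(f(fr,fv,zf)),"slot",L(f(sl,sv,.075)),L(f(sr,sv,.075)))
E
python3 rel.py 230 100 4 0 337 393 362 310 380 338
```

```text
tcp [ 0.572  -0.1498  0.1575] [-1.75  2.44] foot z 0.0846
foot [-18.97  -2.49] [-19.01   7.64] slot [-20.77  -7.77] [-20.82   5.39]
```

>>> move_arm(steps=[0, 0, 0.3, -2, 0, 0, 0, 0, 0, 0.3, -3.8, 0, 2, 0, 0, 0, 0.3, -3.8, 0, 2, 0, 0, 0, 0.3, -3.8, 0, 2, 0, 0, 0, 0.3, -3.8, 0, 2, 0, 0, 0, 0.3, -3.8, 0, 2, 0])

```text
time_s: 11.38
position: [0.5725, -0.1536, 0.1556]
orientation: [0.001, 0.659, 0.752, 0.002]
force: [-0.5, 0.2, -1.0]
grip_width: 0.0109
```

```bash
python3 goal.py .574 -.152 .148 97.5; python3 - <<'E'
from h import *
p0=tool()[0];im,d=arm.snapshot("wrist");p1=tool()[0];print(p0,p1);cv2.imwrite("pics/w7.png",im);cv2.imwrite("pics/v7.png",cv2.resize(im[170:220,290:350],None,fx=10,fy=10,interpolation=2))
E
```

```text
tcp [ 0.5725 -0.1536  0.1556] q [-0.41  0.36 -0.03  1.18  0.   -0.54] turn [ 0.27 -0.03 -0.01] shift [1.4 1.7 7.6] F [-0.5   0.22 -0.96] M [ 0.01 -0.01 -0.02] w 0.0109 t 11.38
[ 0.57249075 -0.15361629  0.15559005] [ 0.57249022 -0.15356019  0.15558988]
```

View pics/v7.png

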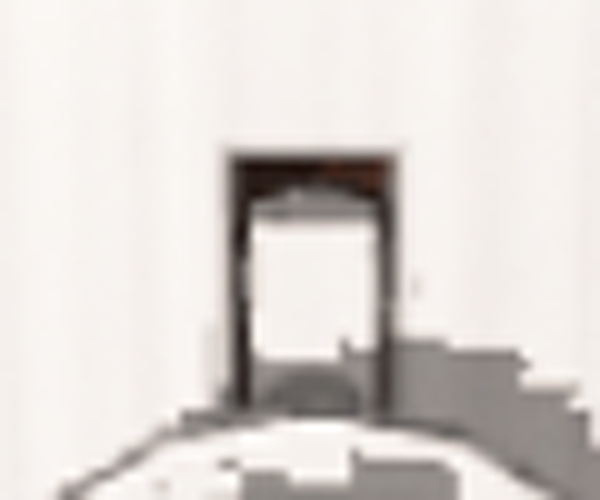

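```bash
python3 rel.py 290 170 10 0 250 378 215 230 398 152
```

```text
tcp [ 0.5725 -0.1536  0.1556] [-1.7  -1.35] foot z 0.0827
foot [-18.22  -5.67] [-18.21   3.6 ] slot [-20.79  -7.29] [-20.77   5.23]
```

>>> move_arm(steps=[0, 0, 0, 0, -0.4, 2, 0, 0, 0, 0, 0, -0.4, 4, 0, 0, 0, 0, 0, -0.4, 6, 0, 0, 0, 0, 0, -0.4, 8, 0, 0, 0, 0, 0, -0.4, 10, 0, 0, 0, 0, 0, -0.4, 10, 0, 0, 0, 0, 0, -0.4, 10, 0])

```text
time_s: 12.02
position: [0.5721, -0.1536, 0.1454]
orientation: [0.001, 0.659, 0.752, 0.002]
force: [-1.1, -0.4, -1.9]
grip_width: 0.0112
```

```bash
python3 goal.py .5725 -.1536 .130 97.5
```

```text
tcp [ 0.5721 -0.1536  0.1454] q [-0.41  0.36 -0.05  1.16  0.   -0.54] turn [ 0.25 -0.04 -0.01] shift [-0.1  0.4 15.4] F [-1.12 -0.35 -1.87] M [ 0.02 -0.01  0.03] w 0.0112 t 12.02
```

>>> move_arm(steps=[0, 0, 0, 0, 0, 2, 0, 0, 0, 0, 0, 0, 4, 0, 0, 0, 0, 0, 0, 6, 0, 0, 0, 0, 0, 0, 8, 0, 0, 0, 0, 0, 0, 10, 0, 0, 0, 0, 0, 0, 11, 0, 0, 0, 0, 0, 0, 11, 0, 0, 0, 0, 0, 0, 11, 0])

```text
time_s: 12.68
position: [0.5721, -0.1536, 0.1343]
orientation: [0.001, 0.659, 0.752, 0.002]
force: [-0.0, -0.2, -2.5]
grip_width: 0.011
```

>>> move_arm(steps=[0, 0, 0, 0, 0, 1.5, 0, 0, 0, 0, 0, 0, 3, 0, 0, 0, 0, 0, 0, 4.5, 0, 0, 0, 0, 0, 0, 5, 0, 0, 0, 0, 0, 0, 5, 0, 0, 0, 0, 0, 0, 5, 0])

```text
time_s: 13.18
position: [0.5721, -0.1535, 0.1293]
orientation: [0.001, 0.659, 0.752, 0.002]
force: [0.6, 0.3, -2.2]
grip_width: 0.0111
```

>>> move_arm(steps=[0, 0, 0, 0, 0, 1.5, 0, 0, 0, 0, 0, 0, 3, 0, 0, 0, 0, 0, 0, 4, 0, 0, 0, 0, 0, 0, 4, 0, 0, 0, 0, 0, 0, 4, 0])

```text
time_s: 13.6
position: [0.5722, -0.1536, 0.1256]
orientation: [0.001, 0.659, 0.752, 0.002]
force: [-0.2, 0.6, 1.7]
grip_width: 0.0111
```

>>> move_arm(steps=[0, 0, 0, 0, 0, 1.5, 0, 0, 0, 0, 0, 0, 3, 0, 0, 0, 0, 0, 0, 4, 0, 0, 0, 0, 0, 0, 4, 0, 0, 0, 0, 0, 0, 4, 0])

```text
time_s: 14.02
position: [0.5724, -0.1536, 0.1219]
orientation: [0.002, 0.659, 0.752, 0.002]
force: [-0.7, 0.0, 5.5]
grip_width: 0.0109
```

>>> move_arm(steps=[0, 0, 0, 0, 0, 1.5, 0, 0, 0, 0, 0, 0, 3, 0, 0, 0, 0, 0, 0, 4.5, 0, 0, 0, 0, 0, 0, 5, 0, 0, 0, 0, 0, 0, 5, 0, 0, 0, 0, 0, 0, 5, 0])

```text
time_s: 14.52
position: [0.5725, -0.1537, 0.1176]
orientation: [0.002, 0.659, 0.752, 0.002]
force: [-2.9, 1.0, 9.6]
grip_width: 0.0107
```

```bash
python3 goal.py .5722 -.1536 .1148 97.5
```

```text
tcp [ 0.5725 -0.1537  0.1176] q [-0.41  0.38 -0.1   1.09  0.   -0.54] turn [ 0.34  0.01 -0.01] shift [ 0.1 -0.3  2.8] F [-2.94  1.04  9.58] M [ 0.26  0.67 -0.03] w 0.0107 t 14.52
```

>>> move_arm(steps=[0, 0, 0, 0, 0, 1.5, 0, 0, 0, 0, 0, 0, 3, 0, 0, 0, 0, 0, 0, 3.5, 0, 0, 0, 0, 0, 0, 3.5, 0, 0, 0, 0, 0, 0, 3.5, 0])

```text
time_s: 14.93
position: [0.5726, -0.1536, 0.1151]
orientation: [0.003, 0.659, 0.752, 0.002]
force: [-3.4, 1.5, 12.5]
grip_width: 0.011
```

```bash
python3 goal.py .5722 -.1536 .1148 97.5
```

```text
tcp [ 0.5726 -0.1536  0.1151] q [-0.41  0.38 -0.1   1.08  0.   -0.54] turn [ 0.39  0.04 -0.  ] shift [ 0.1 -0.4  0.3] F [-3.41  1.5  12.53] M [ 0.38  0.94 -0.01] w 0.011 t 14.93
```

>>> move_arm(steps=[0, 0, 4, -0.1, -0.4, 0.3, 0, 0, 0, 9, -0.3, -0.4, 0.3, 0, 0, 0, 14, -0.4, -0.4, 0.3, 0, 0, 0, 20, -0.6, -0.5, 0.3, 0, 0, 0, 26, -0.8, -0.6, 0.3, 0, 0, 0, 26, -0.8, -0.6, 0.3, 0])

```text
time_s: 15.43
position: [0.5729, -0.155, 0.1161]
orientation: [0.003, 0.814, 0.582, 0.003]
force: [-0.7, 0.4, 11.5]
grip_width: 0.0108
```

```bash
python3 goal.py .5722 -.1536 .1148 7.5
```

```text
tcp [ 0.5729 -0.155   0.1161] q [-0.41  0.38 -0.1   1.08  0.   -0.08] turn [ 0.41 -0.4  63.61] shift [ 1.1 -1.1  1.3] F [-0.67  0.42 11.54] M [0.06 0.25 0.  ] w 0.0108 t 15.43
```

>>> move_arm(steps=[0, 0, 7, -0.2, 0, 0.6, 0, 0, 0, 14, -0.4, 0, 0.8, 0, 0, 0, 21, -0.6, -0.1, 0.8, 0, 0, 0, 28, -0.8, -0.2, 0.8, 0, 0, 0, 35, -1, -0.3, 0.8, 0, 0, 0, 42, -1.1, -0.4, 0.8, 0, 0, 0, 49, -1.3, -0.6, 0.8, 0, 0, 0, 56, -1.4, -0.7, 0.8, 0, 0, 0, 61, -1.5, -0.9, 0.8, 0, 0.4, -0.4, 63.6, -1.5, -0.9, 0.8, 0, 0.4, -0.4, 63.6, -1.5, -0.9, 0.8, 0])

```text
time_s: 16.35
position: [0.5727, -0.1568, 0.1167]
orientation: [0.001, 0.998, 0.064, 0.001]
force: [-0.1, -0.6, 10.9]
grip_width: 0.0109
```

```bash
python3 goal.py .5722 -.1536 .1148 7.5
```

```text
tcp [ 0.5727 -0.1568  0.1167] q [-0.41  0.38 -0.09  1.09 -0.    1.03] turn [ 0.12 -0.14 -0.17] shift [-0.1 -3.2  1.9] F [-0.15 -0.63 10.92] M [-0.2   0.07 -0.01] w 0.0109 t 16.35
```

>>> move_arm(steps=[0, 0, -0.2, -0.7, -0.7, 0, 0, 0, 0, -0.2, -1.4, -1.4, 0, 0, 0, 0, -0.2, -1.4, -1.4, 0, 0, 0, 0, -0.2, -1.4, -1.4, -1.2, 0, 0, 0, -0.2, -1.4, -1.4, -2.4, 0, 0, 0, -0.2, -1.4, -1.4, -3, 0, 0, 0, -0.2, -1.4, -1.4, -3, 0, 0, 0, -0.2, -1.4, -1.4, -3, 0])

```text
time_s: 17.02
position: [0.5723, -0.1565, 0.1207]
orientation: [0.002, 0.998, 0.066, 0.003]
force: [1.9, -1.7, 7.3]
grip_width: 0.0111
```

```bash
python3 goal.py .5711 -.1555 .1205 7.5
```

```text
tcp [ 0.5723 -0.1565  0.1207] q [-0.41  0.38 -0.09  1.1  -0.    1.03] turn [ 0.26 -0.3   0.01] shift [-1.  -1.1  0.2] F [ 1.91 -1.68  7.33] M [-0.55 -0.47 -0.02] w 0.0111 t 17.02
```

>>> move_arm(steps=[0, 0, 0, 0, 0, -0.5, 0, 0, 0, 0, 0, 0, -1, 0, 0, 0, 0, 0, 0, -1, 0, 0, 0, 0, 0, 0, -1, 0])

```text
time_s: 17.35
position: [0.5722, -0.1565, 0.121]
orientation: [0.002, 0.998, 0.065, 0.002]
force: [2.3, -1.8, -6.2]
grip_width: 0.0107
```

```bash
python3 goal.py .5711 -.1555 .1205 7.5
```

```text
tcp [ 0.5722 -0.1565  0.121 ] q [-0.41  0.38 -0.09  1.1  -0.    1.03] turn [ 0.25 -0.26  0.01] shift [-1.  -1.2  0.5] F [ 2.29 -1.76 -6.21] M [-0.51 -0.61  0.01] w 0.0107 t 17.35
```

>>> move_arm(steps=[0, 0, 0, 0, 0, 0.3, 0, 0, 0, 0, 0, 0, 0.5, 0, 0, 0, 0, 0, 0, 0.5, 0, 0, 0, 0, 0, 0, 0.5, 0.15, 0, 0, 0, 0, 0, 0.5, 0.3, 0, 0, 0, 0, 0, 0.5, 0.5, 0, 0, 0, 0, 0, 0.5, 0.6, 0, 0, 0, 0, 0, 0.5, 0.6, 0, 0, 0, 0, 0, 0.5, 0.6])

```text
time_s: 18.1
position: [0.5722, -0.1564, 0.1205]
orientation: [0.002, 0.998, 0.066, 0.002]
force: [-0.1, 0.3, -0.3]
grip_width: 0.0514
```

>>> move_arm(steps=[0, 0, 0, 0, 0, -5, 0.6, 0, 0, 0, 0, 0, -20, 0.6, 0, 0, 0, 0, 0, -40, 0.6, 0, 0, 0, 0, 0, -60, 0.6, 0, 0, 0, 0, 0, -80, 0.6, 0, 0, 0, 0, 0, -100, 0.6, 0, 0, 0, 0, 0, -120, 0.6, 0, 0, 0, 0, 0, -120, 0.6, 0, 0, 0, 0, 0, -120, 0.6, 0, 0, 0, 0, 0, -120, 0.6])

```text
time_s: 18.93
position: [0.5714, -0.156, 0.24]
orientation: [0.002, 0.998, 0.066, 0.002]
force: [-0.4, -0.2, -0.1]
grip_width: 0.0509
```

```bash
python3 look.py w8 fixture_slot pin_grip pin; python3 - <<'E'
from h import *
d=np.load("w8.npy");P,uv=cloud("wrist",d,np.ones(d.shape,bool));k0=np.hypot(P[:,0]-.572,P[:,1]+.154)<.035
for a,b in ((.095,.116),(.118,.16)):
    k=k0&(P[:,2]>a)&(P[:,2]<b);print(a,k.sum(),np.median(P[k],0).round(4),cv2.minAreaRect((P[k][:,:2]*1000).astype(np.float32)))
im=cv2.imread("pics/w8.png");cv2.imwrite("pics/v8.png",cv2.resize(im[80:300,180:460],None,fx=2.5,fy=2.5))
E
```

```text
t 18.9333 tcp [ 0.5714 -0.156   0.24  ] yaw_x 7.51 F [-0.42 -0.2  -0.08]
fixture_slot 0.83 [320.4 177.6] [ 0.5708 -0.1525  0.075 ]
pin_grip 0.66 [320.3 196.8] [ 0.5725 -0.1662  0.096 ]
pin 0.86 [322.3 192.7] [[0.554, -0.1719, 0.1079], [0.5714, -0.1512, 0.1102], [0.5898, -0.1313, 0.1461]] [184. 187. 193.]
0.095 926 [ 0.5663 -0.152   0.1091] ((571.470703125, -152.19857788085938), (40.57714080810547, 39.45535659790039), 6.900262832641602)
0.118 844 [ 0.5718 -0.1494  0.1449] ((572.2304077148438, -152.5387725830078), (11.76784610748291, 43.9087028503418), 7.5179972648620605)
```

View pics/v8.png

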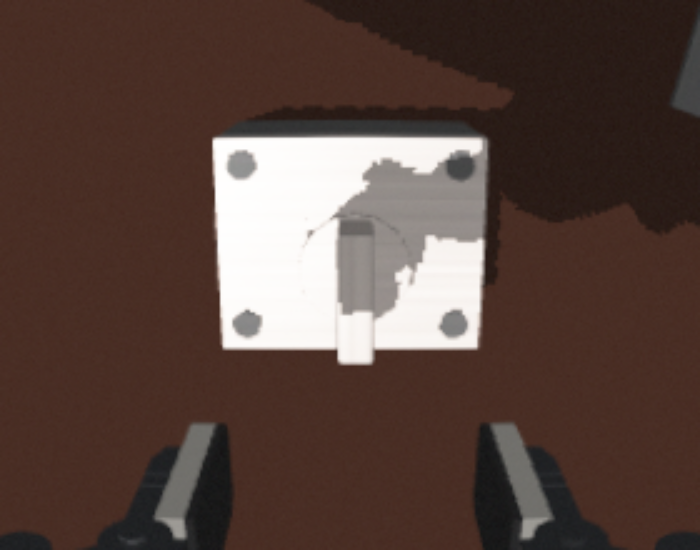

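```bash
python3 -c "
from station import arm;print(arm.hand_in())"
```

```text
the job is handed in; nothing more can be done
None
```

The steel T-pin is locked crosswise in the grey fixture and standing on its own. I handed the job in at about 19 s; the hand-in gave no verdict.

**Insertion:** The foot went into the slot lengthwise. I felt the plunger about 22 mm down and pressed to about 14.5 N. The quarter turn met no noticeable resistance.

**Lock:** The pin rose about 4 mm to the lock position, where the felt spring force was about 9 N. A light upward tug, about 4 N beyond its weight, met a hard stop. I then opened the gripper and backed away upwards.

**Last checks (wrist camera and depth):**

| What | Measured | Allowed |
|---|---|---|
| Wing to slot | crosswise within about 1° | 14° (0.25 rad) |
| Pin axis to slot centre | about 1–2 mm | 6 mm |
| Upright | within about 1–2° | 5.7° (0.1 rad) |
| Foot below block top | about 28 mm | 19.5–42 mm |
| Gripper contact | none, force near 0 | none |

I did not measure the contact force after releasing the pin; the 9 N is what I felt just before.

**What went wrong:**
- On the first approach to the pin, the last joint seemed to reach its range limit and the tool stopped about 75 mm to the side. No contact force was felt; I went back in turned half round.
- Above the slot, the arm was still settling when I took a picture, which put the sideways position off by 3.8 mm. I corrected this before going in.
- During the turn the tool drifted about 2 mm. Correcting it met about 2 N of side force, so I stopped.
- The detectors' pin_grip mark in the final picture is about 14 mm off, because they were asked at the wrong height. I relied on the depth data instead.

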